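# Run a fingertip along a lift's safety bar

### The arm

A 6-joint arm with a two-finger parallel gripper is mounted at the origin on the work surface. World frame = base frame: x ahead of the robot, y to its left, z up, the work surface at z = 0. Lengths are in mm, angles in rad, forces in N, time in s.
With the tool pointing down it reaches from about 300 to 850 mm from the base axis. Payload 5.4 kg.
Tool frame: the origin (TCP) lies between the finger pads; the fingertips stand 14 mm ahead of it and the grasp point (between the pads) lies 5 mm behind it; z points along the fingers, x is the direction in which the jaws open and shut, and the axes are right-handed (so a half turn about z gives the same grasp; the last joint's range is limited). The gripper opens to 85 mm and grips with 20 to 120 N. Pads are 22 mm wide; open, the fingers measure 114 mm over their backs; the gripper's body (76 mm by 85 mm) begins 54 mm behind the grasp point. The pads swing forward as they close: fully open they stand 13 mm farther back than shut.
Start: joints at [-1.534, 0.158, 1.597, -0, 1.386, -0.21], TCP at [140.451, -557.566, 245.299] pointing down, gripper open.
Joint ranges: [-2.91, 2.91], [-0.94, 2.29], [0.18, 2.7], [-1.29, 4.43], [0.17, 2.64], [-3, 3]. Speed limits (rad/s): [2.57, 2.57, 3.14, 3.14, 3.14, 3.14].

### API

Orientations are given as a rotation vector (axis times angle).
In Python, from plant import read_state, vision, r gives the robot as it stands.
- The arm moves only by the tool step_arm, never from a script. Its argument "motion" is text: rows parted by semicolons, each of 7 numbers parted by spaces: the opening, from -1 (shut) to 1 (fully open), then the shift along the tool's x, y, z in units of 0.1 m (1.0 is 0.1 m), then the turn, a rotation vector about the tool's x, y, z in units of pi rad (1.0 is pi rad). In form: grip tx ty tz ax ay az; .... A call has exactly 5 rows; each row is the pose to reach, as a shift and turn from the pose commanded when the call began, along the tool's axes at that moment, turning the shorter way round; what a row does not reach only later rows make up. A row lasts 1/8 s, in which the tool goes at most 62.5 mm and 10.7 degrees, less where a joint would pass 70% of its speed; a pose out of reach is approached as far as the arm can. A call with a number of a shift or a turn outside -1 to 1 is refused whole. A call with a gripper value outside its range is refused whole. The fingers move at their own pace and stop on an object; "grip_force" is the grip in N (left out, the last holds). Time passes only in rows, so rows that repeat a pose let the fingers close, or fill a call up. It gives the time, the measured TCP pose, the force and the opening at its end, in the units of the state.
- read_state(): the state, without advancing time (a new reading comes with each control period).
- vision.camera(name): name is "side" or "top"; returns (picture, depth): 480x640x3 uint8, red, green, blue; 480x640 float32, mm along the optical axis (not along the pixel's ray), 0 where there is no reading.
- vision.calibration(name): a dict with "fx", "fy", "cx", "cy" (pixels), "camera_from_world" (4x4, takes a point from world to camera coordinates). Camera axes: x right, y up, looking along -z (the intrinsics and any distortion apply to the point x, -y, -z); pixel columns grow to the right and rows downward; lengths in mm; the calibration is good to about 2 mm. A picture is of the moment at which its call begins. calibration takes no time and is no camera call.
- r.hand_in(): hands the job in, once; it reports no verdict.
The state is a dict: "time": time; "joint_positions": joint angles; "qd": joint speeds; "joint_efforts": joint torques, N m; "tcp_pos": TCP position; "orientation": TCP orientation; "ft_force": force on the tool from outside, world axes, zero at the start; "wrist_torque": the same for the moment, N m; "gripper_width": finger opening in mm.
Only numpy, scipy, OpenCV 4.12 (cv2) and the standard library are available. Lean on these libraries where they do the work, as an engineer would, in place of code of your own. Each camera call takes 0.05 s, during which the arm holds its last target.

### The job

Test the curved, sprung safety bar of the car lift's toe guard: put the fingertips on the yellow band at the end beside the orange box, press the bar lightly down, and run them along the curve over all five yellow bands in turn to the end beside the grey box. Keep the bar pressed a few millimetres all the way, without lifting off and without pushing it down to its stop, then let it spring back up. Leave the mug, the socket and the can standing where they are.

Things in the scene. Friction and masses are not known exactly. Their poses are not given: they have to be found in the camera images.
- start_box: orange round junction box, 48 mm diameter, 42 mm high, fixed to the bench about 50 mm beyond one end band of the bar: it marks the end where the run starts (that end is band0 or band4, it varies). Origin: centre of its underside, on the bench.
- end_box: grey round junction box, same size as the orange one, beyond the other end: marks where the run ends. Origin: centre of its underside.
- bar (a joint): how far the black sprung bar is pressed down, m: 0 at rest, 0.014 on its stop. The whole bar goes straight down, level, wherever it is pushed: 2 to 3 N starts it moving, then 0.4 N per mm more, about 8 N at the stop; it springs back up by itself when let go.
- guard: the toe guard: fixed blue steel foot (10 mm thick, 75 mm wide) under a rigid black rail, the bar: 22 mm wide, 24 mm thick, flat level top 60 mm above the bench at rest. From above both are a circular arc, bar centre line 150 mm in radius, bar about 280 mm long, bulging away from the robot. Origin: on the bench; the arc's centre lies 123 mm along -x, its middle 27 mm along +x; y to the left-hand end
- band0: yellow band of the bar at the right-hand end (-y side), 21 mm long along the bar and 22 mm wide, flush with the black top. Origin: centre of its top face. Axes: x across the bar, outward from the arc's centre (which lies 150 mm along -x), y along the bar towards the left-hand end, z up. Neighbouring bands lie 25 degrees apart on the arc (65 mm). It goes down with the bar.
- band1: yellow band of the bar between the right-hand end and the middle, 21 mm long along the bar and 22 mm wide, flush with the black top. Origin: centre of its top face. Axes: x across the bar, outward from the arc's centre (which lies 150 mm along -x), y along the bar towards the left-hand end, z up. Neighbouring bands lie 25 degrees apart on the arc (65 mm). It goes down with the bar.
- band2: yellow band of the bar in the middle of the arc, 21 mm long along the bar and 22 mm wide, flush with the black top. Origin: centre of its top face. Axes: x across the bar, outward from the arc's centre (which lies 150 mm along -x), y along the bar towards the left-hand end, z up. Neighbouring bands lie 25 degrees apart on the arc (65 mm). It goes down with the bar.
- band3: yellow band of the bar between the middle and the left-hand end, 21 mm long along the bar and 22 mm wide, flush with the black top. Origin: centre of its top face. Axes: x across the bar, outward from the arc's centre (which lies 150 mm along -x), y along the bar towards the left-hand end, z up. Neighbouring bands lie 25 degrees apart on the arc (65 mm). It goes down with the bar.
- band4: yellow band of the bar at the left-hand end (+y side), 21 mm long along the bar and 22 mm wide, flush with the black top. Origin: centre of its top face. Axes: x across the bar, outward from the arc's centre (which lies 150 mm along -x), y along the bar towards the left-hand end, z up. Neighbouring bands lie 25 degrees apart on the arc (65 mm). It goes down with the bar.
- mug: bystander: white mug, 80 mm wide plus a handle, 85 mm high, standing inside the curve, loose. Origin: centre of its underside.
- socket: bystander: steel wrench socket, 32 mm diameter, 40 mm high, standing outside the curve, loose. Origin: centre of its underside.
- can: bystander: tin can with a green label, 54 mm diameter, 110 mm high, standing outside the curve, loose. Origin: centre of its underside.
Not all that is in view belongs to the job. Several things look just like the start_box: the one meant starts farthest from the robot's base.

How it is judged (in metres and radians):
On the way, in this order (a step that is already met when the one before it is completed fails the run):
1. the fingertips touch the first (beside the orange box) yellow band, counted from the orange box, with the bar pressed down at least 1.5 mm (value of joint bar above 0.0015 m and ((horizontal distance between start_box and band0 below 0.1 m and contact force between the fingers and band0 above 0.2 N) or (horizontal distance between start_box and band4 below 0.1 m and contact force between the fingers and band4 above 0.2 N))), for 0.05 s.
2. the fingertips touch the second yellow band, counted from the orange box, with the bar pressed down at least 1.5 mm (value of joint bar above 0.0015 m and ((horizontal distance between start_box and band0 below 0.1 m and contact force between the fingers and band1 above 0.2 N) or (horizontal distance between start_box and band4 below 0.1 m and contact force between the fingers and band3 above 0.2 N))), for 0.05 s.
3. the fingertips touch the third (middle) yellow band, counted from the orange box, with the bar pressed down at least 1.5 mm (value of joint bar above 0.0015 m and ((horizontal distance between start_box and band0 below 0.1 m and contact force between the fingers and band2 above 0.2 N) or (horizontal distance between start_box and band4 below 0.1 m and contact force between the fingers and band2 above 0.2 N))), for 0.05 s.
4. the fingertips touch the fourth yellow band, counted from the orange box, with the bar pressed down at least 1.5 mm (value of joint bar above 0.0015 m and ((horizontal distance between start_box and band0 below 0.1 m and contact force between the fingers and band3 above 0.2 N) or (horizontal distance between start_box and band4 below 0.1 m and contact force between the fingers and band1 above 0.2 N))), for 0.05 s.
5. the fingertips touch the fifth (beside the grey box) yellow band, counted from the orange box, with the bar pressed down at least 1.5 mm (value of joint bar above 0.0015 m and ((horizontal distance between start_box and band0 below 0.1 m and contact force between the fingers and band4 above 0.2 N) or (horizontal distance between start_box and band4 below 0.1 m and contact force between the fingers and band0 above 0.2 N))), for 0.05 s.
At the end, for the whole second after the job is handed in: all five bands have been touched in order from the orange box to the grey box with the bar pressed at least 1.5 mm; the bar is back up (within 1 mm); mug, socket and can stand still and upright within 15 mm of where they were (value of joint bar below 0.001 m and distance of each of mug, socket, can from where it was at the start of the episode below 0.015 m and angle between each of mug, socket, can's own z axis and vertical below 0.15 rad and linear speed of each of mug, socket, can below 0.02 m/s).
It fails at once if the bar is pushed down to its stop (more than 12.5 mm of its 14 mm) (value of joint bar above 0.0125 m).
It fails at once if the fingertips are low over the middle part of the bar (around its three inner bands, less than about 25 mm above it) without pressing it: a lift-off, or a start in the middle (value of joint bar below 0.0005 m and height (world z) of the grasp point below 0.104 m and (horizontal distance between the grasp point and band1 below 0.03 m or horizontal distance between the grasp point and band2 below 0.03 m or horizontal distance between the grasp point and band3 below 0.03 m)).
It fails at once if the mug is knocked, carried or lifted (moved 15 mm or tipped) (distance of mug from where it was at the start of the episode above 0.015 m or angle between mug's own z axis and vertical above 0.3 rad).
It fails at once if the socket is knocked, carried or lifted (moved 15 mm or tipped) (distance of socket from where it was at the start of the episode above 0.015 m or angle between socket's own z axis and vertical above 0.3 rad).
It fails at once if the can is knocked, carried or lifted (moved 15 mm or tipped) (distance of can from where it was at the start of the episode above 0.015 m or angle between can's own z axis and vertical above 0.3 rad).
It also fails if it takes over 42 s, if anything falls off the work surface, if the arm or the gripper's body presses on something with over 40 N, if the wrist force passes 120 N, or if a joint passes its speed limit or range.

## Working session

There is one attempt and no reset: what is moved stays moved. The work goes in short steps, Python scripts to look and compute and a tool call to move; the robot and the scene stay as the last step left them, time stands still between calls to the robot, and variables do not carry over. Pictures are saved under pics/ and viewed, and the job is handed in when it is done.

Besides the shell and the picture viewer there is one more tool, called after "Request:" by a JSON object that holds its "api" and its "payload", one argument or row to a line. step_arm: Moves the arm, as the interface text tells. Shifts and turns lie within -1 to 1; 1 stands for 0.1 m of shift or pi rad of turn. Its arguments: {"type":"object","properties":{"motion":{"type":"string"},"grip_force":{"type":"number"}},"required":["motion"]}

```bash
ls; mkdir -p pics; python3 - <<'E'
from plant import read_state, vision, r
import cv2,numpy as np
print(read_state())
for n in("top","side"):
    p,d=vision.camera(n); cv2.imwrite(f"pics/{n}0.png",p[:,:,::-1]); np.save(f"pics/{n}0.npy",d); np.save(f"pics/{n}0rgb.npy",p)
    print(n,vision.calibration(n))
E
```

```text
pics
{'time': 0.0, 'joint_positions': array([-1.53410571e+00,  1.59076542e-01,  1.59822387e+00,  1.33361646e-05,
        1.38618729e+00, -2.10098477e-01]), 'qd': array([ 0.00013343,  0.00094333, -0.00094767, -0.00032729, -0.00196853,
        0.00034169]), 'joint_efforts': array([-2.35689431e-04, -3.96007276e+01, -3.31428373e+01, -2.68058666e-04,
        8.57908657e-03, -1.81126990e-05]), 'tcp_pos': array([ 140.43054841, -557.00341918,  244.30561169]), 'orientation': array([-2.47681555e+00,  1.93023775e+00,  1.89804280e-03]), 'ft_force': array([-0.1787496 , -0.63067006,  0.29894665]), 'wrist_torque': array([ 0.00175209, -0.03686495, -0.00657957]), 'gripper_width': 85.51397346989869}
top {'fx': 574.6979396938991, 'fy': 574.6979396938991, 'cx': 333.299635295599, 'cy': 236.8228191923947, 'camera_from_world': array([[ 2.12836718e-02, -9.99404133e-01,  2.71732332e-02,
        -2.52832109e+01],
       [ 9.86372938e-01,  2.54257517e-02,  1.62548323e-01,
        -5.22943389e+02],
       [-1.63142366e-01,  2.33433167e-02,  9.86326345e-01,
        -9.64072029e+02],
       [ 0.00000000e+00,  0.00000000e+00,  0.00000000e+00,
         1.00000000e+00]])}
side {'fx': 577.0828596829866, 'fy': 577.0828596829866, 'cx': 319.486952680206, 'cy': 244.7913341940473, 'camera_from_world': array([[-9.88829226e-01, -1.47700545e-01, -2.00327675e-02,
         5.14425587e+02],
       [ 8.90515353e-02, -6.93191827e-01,  7.15230673e-01,
        -9.51669354e+01],
       [-1.19526511e-01,  7.05457043e-01,  6.98601298e-01,
        -9.38674274e+02],
       [ 0.00000000e+00,  0.00000000e+00,  0.00000000e+00,
         1.00000000e+00]])}
```

View pics/top0.png

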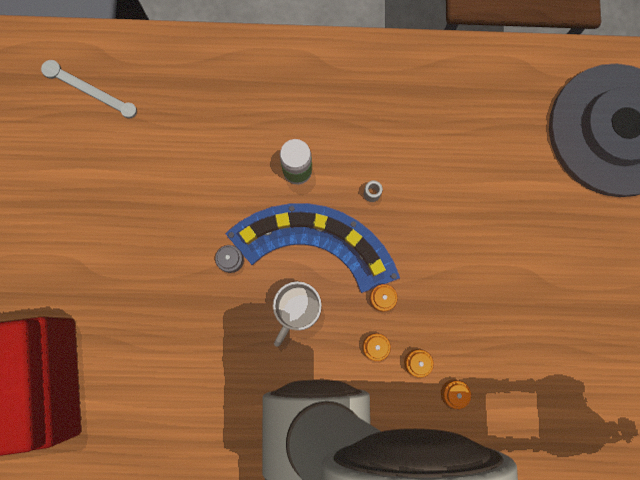

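View pics/side0.png

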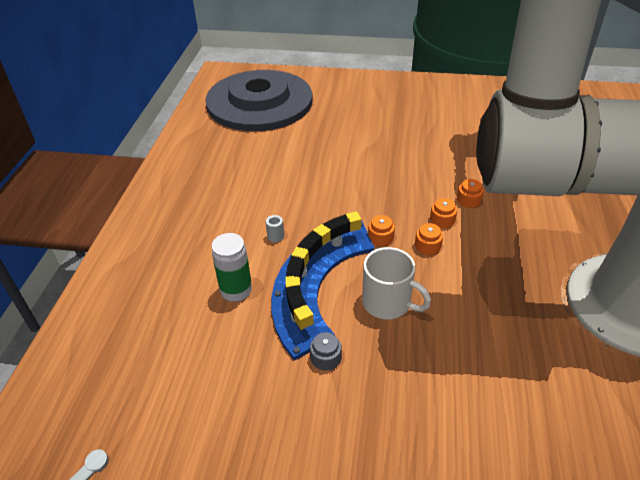

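The top view shows the bar with yellow bands at about (377,268), (354,238), (320,221), (283,220) and (247,234), and the grey box at (229,258). The mug is at (297,305), the socket at (373,190) and the can at (296,160). Orange candidates are (384,297), (377,348), (420,364) and (457,395). The one at (384,297) is highest in the image, so farthest from the base, and it sits just beyond the right-hand bar end. I'll measure and confirm with a crop.

```bash
cat > h.py <<'E'
import cv2,numpy as np
from plant import vision
def w(n,u,v,d):
    c=vision.calibration(n); T=np.linalg.inv(c["camera_from_world"])
    u=np.atleast_1d(u).astype(float);v=np.atleast_1d(v).astype(float)
    P=np.stack([(u-c["cx"])/c["fx"]*d,-(v-c["cy"])/c["fy"]*d,-d,np.ones_like(d)])
    return (T@P)[:3].T
E
python3 - <<'E'
from h import *
from scipy.optimize import least_squares
for n in("top","side"):
    p=np.load(f"pics/{n}0rgb.npy");d=np.load(f"pics/{n}0.npy")
    hsv=cv2.cvtColor(p,cv2.COLOR_RGB2HSV)
    def blobs(lo,hi,amin):
        m=cv2.inRange(hsv,lo,hi); k,l,s,c=cv2.connectedComponentsWithStats(m)
        return [(l==i) for i in range(1,k) if s[i,4]>amin]
    print(n,"yellow"); cs=[]
    for b in blobs((23,150,90),(33,255,255),30):
        v,u=np.nonzero(b&(d>0)); P=w(n,u,v,d[v,u]); Q=P[(P[:,2]>54)&(P[:,2]<66)]
        if len(Q)<20: print('skip',u.mean(),v.mean(),len(u),P.mean(0));continue
        print(u.mean().round(),v.mean().round(),len(Q),np.median(Q,0).round(1),((Q.min(0)+Q.max(0))/2).round(1)); cs.append(Q.mean(0))
    cs=np.array(cs)
    if len(cs)>=4:
        f=least_squares(lambda q:np.hypot(cs[:,0]-q[0],cs[:,1]-q[1])-150,[400,0]);print("centre",f.x,f.fun.round(1))
        f3=least_squares(lambda q:np.hypot(cs[:,0]-q[0],cs[:,1]-q[1])-q[2],[400,0,150]);print("free r",f3.x)
        a=np.degrees(np.arctan2(cs[:,1]-f.x[1],cs[:,0]-f.x[0]));print("angles",a.round(1),np.diff(np.sort(a)))
    print("orange")
    for b in blobs((5,190,150),(17,255,255),60):
        v,u=np.nonzero(b&(d>0)); P=w(n,u,v,d[v,u]); P=P[(P[:,2]>20)&(P[:,2]<60)]
        if len(P)>30: q=(P.min(0)+P.max(0))/2; print(u.mean().round(),v.mean().round(),q.round(),P[:,2].max().round(),np.hypot(*q[:2]).round())
p=np.load("pics/top0rgb.npy");d=np.load("pics/top0.npy")
# everything standing: heights in region
v,u=np.mgrid[130:370,200:430];v=v.ravel();u=u.ravel();D=d[v,u].astype(float);P=w("top",u,v,D)
m=np.zeros((480,640),np.uint8);m[v,u]=((P[:,2]>15)&(P[:,2]<160))*255
k,l,s,c=cv2.connectedComponentsWithStats(m)
L=l[v,u]
for i in range(1,k):
    if s[i,4]>60:
        Q=P[L==i];z=Q[:,2].max();T=Q[Q[:,2]>z-8];print(c[i].round(),s[i,4],"top z",z.round(),T.min(0).round(),T.max(0).round())
cv2.imwrite("pics/crop.png",cv2.resize(p[190:410,210:480,::-1],None,fx=2.7,fy=2.7,interpolation=cv2.INTER_CUBIC))
E
```

```text
top yellow
282.0 220.0 157 [548.5  76.5  58.7] [549.   76.7  59.1]
320.0 221.0 143 [548.1  11.1  58.5] [548.7  10.2  59.4]
248.0 234.0 156 [522.  134.9  58.4] [521.7 135.   59.5]
353.0 238.0 152 [520.3 -46.8  58.7] [520.4 -46.8  58.6]
377.0 267.0 147 [470.4 -88.5  58.8] [471.4 -88.   58.3]
centre [402.20735188  44.90398794] [-0.  0.  0.  0. -0.]
free r [402.27158109  44.88920029 149.94418573]
angles [ 12.1 -12.9  36.9 -37.9 -62.8] [24.93178506 24.96801501 25.0302691  24.80403436]
orange
384.0 296.0 [ 421. -104.   33.] 44.0 433.0
376.0 345.0 [335. -93.  34.] 43.0 348.0
420.0 361.0 [ 309. -168.   32.] 42.0 352.0
457.0 394.0 [ 260. -229.   35.] 44.0 346.0
side yellow
353.0 218.0 108 [472.6 -86.2  59.6] [472.4 -88.2  59.3]
322.0 230.0 118 [522.1 -45.9  59.8] [521.8 -45.8  59.8]
300.0 252.0 131 [549.5  12.4  59.8] [550.4  13.8  60. ]
292.0 281.0 128 [551.3  76.3  59.6] [550.6  76.6  59. ]
303.0 313.0 171 [524.  136.2  59.8] [523.5 136.7  59. ]
centre [403.97781337  46.60917256] [ 0.   0.1 -0.1  0.1 -0. ]
free r [403.89546017  46.62822006 150.07166173]
angles [-62.9 -38.  -13.1  11.5  36.9] [24.92901442 24.90534003 24.56253094 25.4006976 ]
orange
471.0 187.0 [ 259. -226.   34.] 43.0 344.0
444.0 208.0 [ 311. -162.   34.] 44.0 351.0
381.0 225.0 [ 423. -100.   34.] 43.0 434.0
430.0 233.0 [337. -90.  33.] 43.0 348.0
[296. 160.] 1138 top z 113.0 [629.  32. 105.] [678.  79. 113.]
[373. 190.] 231 top z 43.0 [598. -99.  35.] [629. -68.  43.]
[316. 233.] 2449 top z 65.0 [ 458. -102.   57.] [564. 150.  65.]
[229. 258.] 592 top z 44.0 [466. 152.  36.] [501. 189.  44.]
[292. 309.] 715 top z 88.0 [362.   6.  80.] [441.  85.  88.]
[384. 297.] 588 top z 44.0 [ 403. -123.   36.] [440. -86.  44.]
[376. 347.] 612 top z 46.0 [ 318. -111.   38.] [354. -75.  46.]
[418. 360.] 457 top z 46.0 [ 300. -181.   38.] [ 328. -149.   46.]
```

View pics/crop.png

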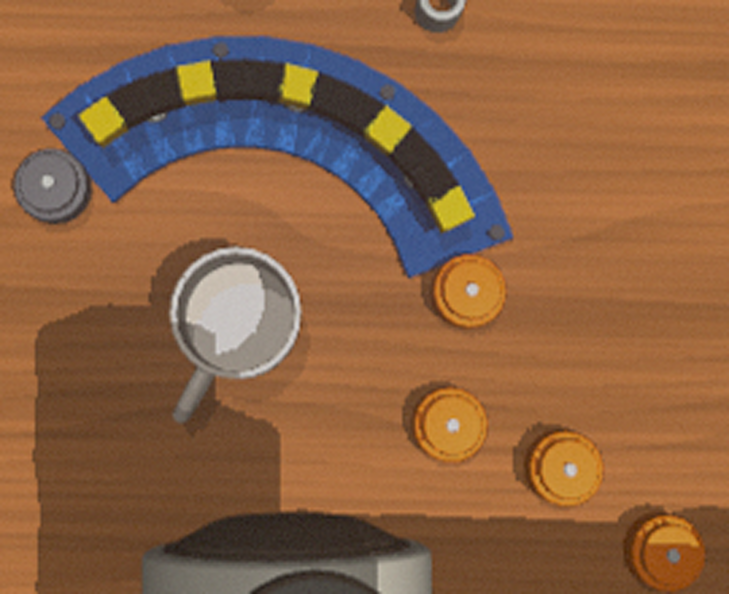

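The crop confirms it. The box at top-view (384,297), crop (470,290), is the start box: 434 mm from the base against about 350 mm for the other three, and 50 mm from band0. The run therefore goes band0 → band4 on an arc with centre about (403,45.7), r = 150, and band angles -63, -38, -13, 12 and 37°. I'll close the fingers, turn the tool so its axes align with the world axes, and approach.

Request:
{"api": "step_arm", "payload": {
  "motion": "-1 -0.15 -0.17 0 0 0 0.02; -1 -0.3 -0.35 0 0 0 0.04; -1 -0.45 -0.52 0 0 0 0.06; -1 -0.6 -0.7 0 0 0 0.0786; -1 -0.75 -0.87 0 0 0 0.0786",
  "grip_force": 30
}}

```text
time: 0.72
tcp_pos: [206.9, -462.6, 244.9]
orientation: [-2.222, 2.221, 0.001]
ft_force: [0.2, -0.3, 0.2]
gripper_width: 0.1
```

Request:
{"api": "step_arm", "payload": {
  "motion": "-1 -0.19 -0.13 0.1 0 0 0; -1 -0.38 -0.26 0.2 0 0 0; -1 -0.57 -0.39 0.3 0 0 0; -1 -0.76 -0.52 0.4 0 0 0; -1 -0.94 -0.66 0.5 0 0 0"
}}

```text
time: 1.35
tcp_pos: [272.9, -368.5, 194.8]
orientation: [-2.223, 2.22, 0.0]
ft_force: [-0.7, -0.5, 0.2]
gripper_width: 0.0
```

Request:
{"api": "step_arm", "payload": {
  "motion": "-1 -0.19 -0.13 0.06 0 0 0; -1 -0.38 -0.26 0.12 0 0 0; -1 -0.57 -0.39 0.18 0 0 0; -1 -0.76 -0.52 0.24 0 0 0; -1 -0.94 -0.66 0.3 0 0 0"
}}

```text
time: 1.98
tcp_pos: [338.8, -274.5, 165.0]
orientation: [-2.223, 2.22, 0.0]
ft_force: [-0.5, 0.5, 0.3]
gripper_width: 0.0
```

Request:
{"api": "step_arm", "payload": {
  "motion": "-1 -0.19 -0.13 0 0 0 0; -1 -0.38 -0.26 0 0 0 0; -1 -0.57 -0.39 0 0 0 0; -1 -0.76 -0.52 0 0 0 0; -1 -0.94 -0.66 0 0 0 0"
}}

```text
time: 2.6
tcp_pos: [404.7, -180.5, 165.2]
orientation: [2.223, -2.22, -0.0]
ft_force: [-0.2, -0.5, -0.0]
gripper_width: -0.5
```

Request:
{"api": "step_arm", "payload": {
  "motion": "-1 -0.19 -0.13 0 0 0 0; -1 -0.38 -0.26 0 0 0 0; -1 -0.57 -0.39 0 0 0 0; -1 -0.76 -0.52 0.1 0 0 0; -1 -0.94 -0.66 0.2 0 0 0"
}}

```text
time: 3.22
tcp_pos: [470.8, -86.6, 145.0]
orientation: [2.223, -2.22, 0.0]
ft_force: [-0.5, -0.8, 0.2]
gripper_width: 0.2
```

I'll check with the cameras that the tips are above band0.

```bash
python3 - <<'E'
from plant import read_state
from h import *
print(read_state()["tcp_pos"])
ims=[]
for n in("top","side"):
    p,d=vision.camera(n); c=vision.calibration(n); np.save(f"pics/{n}1rgb.npy",p);np.save(f"pics/{n}1.npy",d)
    p=p[:,:,::-1].copy()
    t=read_state()["tcp_pos"]; 
    for z in (t[2]-14,60):
        q=c["camera_from_world"]@np.array([t[0],t[1],z,1]); u=c["cx"]+c["fx"]*q[0]/-q[2]; v=c["cy"]-c["fy"]*q[1]/-q[2]; print(n,u,v); cv2.circle(p,(int(u),int(v)),2,(255,0,255),-1)
    ims.append(p)
a=cv2.resize(ims[0][180:380,220:440],None,fx=1.8,fy=2); b=cv2.resize(ims[1][150:350,260:460],None,fx=2,fy=2)
cv2.imwrite("pics/chk1.png",np.hstack([a,b]))
E
```

```text
[470.7741685  -86.59766668 145.02060572]
top 379.00248078393764 261.60577936894805
top 374.70608671423025 266.4881359613919
side 355.08920549045615 185.5011921595062
side 354.168944768674 216.89972309788087
```

View pics/chk1.png

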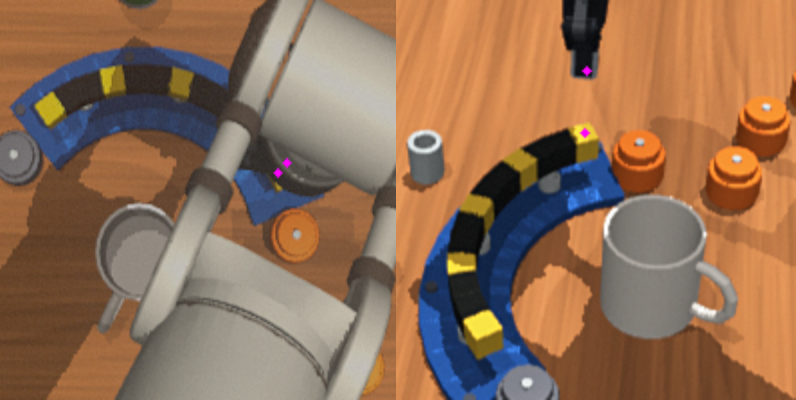

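In the side crop the tips (587,70) stand straight above band0 (585,133), and the projected dots agree. Now the descent: a quick part, then slow to contact.

Request:
{"api": "step_arm", "payload": {
  "motion": "-1 0.01 0 0.2 0 0 0; -1 0.01 0 0.4 0 0 0; -1 0.01 0 0.58 0 0 0; -1 0.01 0 0.63 0 0 0; -1 0.01 0 0.66 0 0 0"
}}

```text
time: 3.95
tcp_pos: [470.6, -89.0, 79.7]
orientation: [-2.221, 2.221, -0.001]
ft_force: [-0.7, -0.4, 0.1]
gripper_width: 0.1
```

Request:
{"api": "step_arm", "payload": {
  "motion": "-1 0 0 0.02 0 0 0; -1 0 0 0.04 0 0 0; -1 0 0 0.06 0 0 0; -1 0 0 0.08 0 0 0; -1 0 0 0.08 0 0 0"
}}

```text
time: 4.58
tcp_pos: [470.8, -88.8, 71.6]
orientation: [-2.221, 2.221, -0.001]
ft_force: [0.2, 0.3, 3.3]
gripper_width: -0.2
```

Request:
{"api": "step_arm", "payload": {
  "motion": "-1 0 0 0.01 0 0 0; -1 0 0 0.02 0 0 0; -1 0 0 0.03 0 0 0; -1 0 0 0.04 0 0 0; -1 0 0 0.04 0 0 0"
}}

```text
time: 5.2
tcp_pos: [470.8, -88.7, 67.5]
orientation: [-2.221, 2.222, -0.001]
ft_force: [0.2, -0.6, 5.6]
gripper_width: 0.1
```

```bash
python3 - <<'E'
from plant import read_state
from h import *
s=read_state();print(s["tcp_pos"],s["ft_force"])
p,d=vision.camera("side");hsv=cv2.cvtColor(p,cv2.COLOR_RGB2HSV)
m=cv2.inRange(hsv,(23,150,90),(33,255,255));k,l,st,c=cv2.connectedComponentsWithStats(m)
for i in range(1,k):
    if st[i,4]>30:
        v,u=np.nonzero((l==i)&(d>0));P=w("side",u,v,d[v,u]);print(c[i].round(),np.percentile(P,75,axis=0).round(1))
print("free: 75th pct in first picture")
p=np.load("pics/side0rgb.npy");d=np.load("pics/side0.npy");hsv=cv2.cvtColor(p,cv2.COLOR_RGB2HSV)
m=cv2.inRange(hsv,(23,150,90),(33,255,255));k,l,st,c=cv2.connectedComponentsWithStats(m)
for i in range(1,k):
    if st[i,4]>30:
        v,u=np.nonzero((l==i)&(d>0));P=w("side",u,v,d[v,u]);print(c[i].round(),np.percentile(P,75,axis=0).round(1))
# plan
C=np.array([403,45.7]);pos=s["tcp_pos"][:2]
for a in np.arange(-63,40,5): print(a,(C+150*np.array([np.cos(np.radians(a)),np.sin(np.radians(a))])).round(1))
E
```

```text
[470.82023464 -88.74828842  67.45059737] [ 0.16118138 -0.55400146  5.59653139]
[355. 227.] [472.5 -76.3  47.1]
[320. 233.] [527.2 -38.6  54.2]
[292. 284.] [556.   83.4  54.1]
[303. 315.] [528.4 141.8  54.1]
free: 75th pct in first picture
[353. 218.] [476.2 -79.6  60.1]
[322. 230.] [527.1 -40.9  60.7]
[300. 252.] [555.4  17.4  60.5]
[292. 281.] [556.4  81.3  60.6]
[303. 313.] [527.9 143.2  60.6]
-63 [471.1 -88. ]
-58 [482.5 -81.5]
-53 [493.3 -74.1]
-48 [503.4 -65.8]
-43 [512.7 -56.6]
-38 [521.2 -46.6]
-33 [528.8 -36. ]
-28 [535.4 -24.7]
-23 [541.1 -12.9]
-18 [545.7  -0.7]
-13 [549.2  12. ]
-8 [551.5  24.8]
-3 [552.8  37.8]
2 [552.9  50.9]
7 [551.9  64. ]
12 [549.7  76.9]
17 [546.4  89.6]
22 [542.1 101.9]
27 [536.7 113.8]
32 [530.2 125.2]
37 [522.8 136. ]
```

Bar pressed about 6.5 mm (bands read 54.1 against 60.6 at rest; 5.6 N). Sliding along the arc in 12.5° calls.

Request:
{"api": "step_arm", "payload": {
  "motion": "-1 -0.036 -0.059 0 0 0 0; -1 -0.07 -0.115 0 0 0 0; -1 -0.106 -0.17 0 0 0 0; -1 -0.144 -0.223 0 0 0 0; -1 -0.185 -0.274 0 0 0 0"
}}

```text
time: 5.88
tcp_pos: [497.5, -70.5, 67.1]
orientation: [2.22, -2.22, -0.001]
ft_force: [-3.0, -2.3, 5.0]
gripper_width: 0.1
```

Request:
{"api": "step_arm", "payload": {
  "motion": "-1 -0.042 -0.05 0 0 0 0; -1 -0.087 -0.097 0 0 0 0; -1 -0.134 -0.143 0 0 0 0; -1 -0.183 -0.187 0 0 0 0; -1 -0.234 -0.228 0 0 0 0"
}}

```text
time: 6.5
tcp_pos: [520.5, -47.3, 67.3]
orientation: [2.22, -2.22, 0.0]
ft_force: [-2.1, -2.7, 4.7]
gripper_width: 0.2
```

Request:
{"api": "step_arm", "payload": {
  "motion": "-1 -0.052 -0.039 0 0 0 0; -1 -0.106 -0.076 0 0 0 0; -1 -0.162 -0.11 0 0 0 0; -1 -0.219 -0.142 0 0 0 0; -1 -0.277 -0.172 0 0 0 0"
}}

```text
time: 7.12
tcp_pos: [537.9, -19.7, 67.4]
orientation: [2.221, -2.22, 0.001]
ft_force: [-2.0, -3.6, 5.2]
gripper_width: 0.2
```

Request:
{"api": "step_arm", "payload": {
  "motion": "-1 -0.06 -0.027 0 0 0 0; -1 -0.121 -0.051 0 0 0 0; -1 -0.182 -0.073 0 0 0 0; -1 -0.245 -0.091 0 0 0 0; -1 -0.309 -0.108 0 0 0 0"
}}

```text
time: 7.75
tcp_pos: [549.0, 11.1, 67.5]
orientation: [2.221, -2.221, 0.002]
ft_force: [-0.5, -3.7, 5.7]
gripper_width: 0.1
```

Request:
{"api": "step_arm", "payload": {
  "motion": "-1 -0.064 -0.013 0 0 0 0; -1 -0.128 -0.023 0 0 0 0; -1 -0.193 -0.031 0 0 0 0; -1 -0.258 -0.036 0 0 0 0; -1 -0.324 -0.038 0 0 0 0"
}}

```text
time: 8.38
tcp_pos: [553.1, 43.5, 67.7]
orientation: [2.221, -2.221, 0.003]
ft_force: [-0.5, -3.8, 5.0]
gripper_width: -0.0
```

Request:
{"api": "step_arm", "payload": {
  "motion": "-1 -0.065 0.001 0 0 0 0; -1 -0.131 0.005 0 0 0 0; -1 -0.196 0.011 0 0 0 0; -1 -0.261 0.021 0 0 0 0; -1 -0.325 0.033 0 0 0 0"
}}

```text
time: 9.0
tcp_pos: [549.9, 76.3, 67.7]
orientation: [-2.221, 2.221, -0.003]
ft_force: [1.4, -3.6, 5.0]
gripper_width: -0.1
```

Request:
{"api": "step_arm", "payload": {
  "motion": "-1 -0.064 0.015 0 0 0 0; -1 -0.127 0.033 0 0 0 0; -1 -0.189 0.053 0 0 0 0; -1 -0.25 0.076 0 0 0 0; -1 -0.31 0.102 0 0 0 0"
}}

```text
time: 9.62
tcp_pos: [539.6, 107.7, 67.7]
orientation: [-2.221, 2.221, -0.002]
ft_force: [1.6, -3.7, 4.8]
gripper_width: 0.3
```

Request:
{"api": "step_arm", "payload": {
  "motion": "-1 -0.059 0.028 0 0 0 0; -1 -0.117 0.059 0 0 0 0; -1 -0.173 0.093 0 0 0 0; -1 -0.228 0.129 0 0 0 0; -1 -0.281 0.167 0 0 0 0"
}}

```text
time: 10.25
tcp_pos: [522.9, 135.9, 67.7]
orientation: [-2.221, 2.221, -0.002]
ft_force: [1.2, -2.8, 4.2]
gripper_width: 0.3
```

Request:
{"api": "step_arm", "payload": {
  "motion": "-1 0 0 0 0 0 0; -1 0 0 0 0 0 0; -1 0 0 0 0 0 0; -1 0 0 0 0 0 0; -1 0 0 0 0 0 0"
}}

```text
time: 10.88
tcp_pos: [522.5, 136.5, 67.4]
orientation: [-2.22, 2.221, 0.001]
ft_force: [0.8, 0.2, 4.9]
gripper_width: 0.0
```

```bash
python3 - <<'E'
from plant import read_state
from h import *
s=read_state();print(s["tcp_pos"],s["ft_force"])
p,d=vision.camera("side");cv2.imwrite("pics/end.png",cv2.resize(p[140:400,180:500,::-1],None,fx=2.2,fy=2.2))
E
```

```text
[522.45539673 136.47885053  67.43582664] [0.75106574 0.16092276 4.86475341]
```

View pics/end.png

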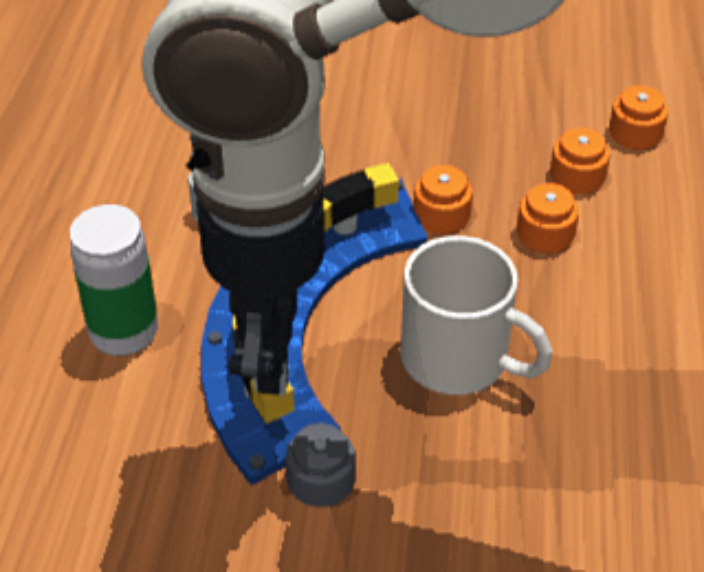

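The side view shows the tips on band4 at crop (272,390), next to the grey box (320,463), with the mug and can standing. Now lifting straight up.

Request:
{"api": "step_arm", "payload": {
  "motion": "-1 0 0 -0.04 0 0 0; -1 0 0 -0.1 0 0 0; -1 0 0 -0.3 0 0 0; -1 0 0 -0.6 0 0 0; -1 0 0 -1 0 0 0"
}}

```text
time: 11.55
tcp_pos: [520.2, 135.9, 166.4]
orientation: [2.218, -2.219, -0.006]
ft_force: [0.9, -1.4, 0.4]
gripper_width: -0.0
```

Request:
{"api": "step_arm", "payload": {
  "motion": "-1 0 0 -0.2 0 0 0; -1 0 0 -0.4 0 0 0; -1 0 0 -0.4 0 0 0; -1 0 0 -0.4 0 0 0; -1 0 0 -0.4 0 0 0"
}}

```text
time: 12.18
tcp_pos: [521.4, 135.8, 205.8]
orientation: [2.22, -2.22, -0.003]
ft_force: [-0.3, 1.3, -0.0]
gripper_width: 0.2
```

```bash
python3 - <<'E'
from plant import read_state
from h import *
s=read_state();print(s["time"],s["tcp_pos"],s["ft_force"])
p,d=vision.camera("side");cv2.imwrite("pics/end2.png",cv2.resize(p[140:400,180:500,::-1],None,fx=2.2,fy=2.2))
hsv=cv2.cvtColor(p,cv2.COLOR_RGB2HSV)
m=cv2.inRange(hsv,(23,150,90),(33,255,255));k,l,st,c=cv2.connectedComponentsWithStats(m)
for i in range(1,k):
    if st[i,4]>30:
        v,u=np.nonzero((l==i)&(d>0));P=w("side",u,v,d[v,u]);print(c[i].round(),np.percentile(P,75,axis=0).round(1))
p0=np.load("pics/side0rgb.npy").astype(int)
for n,(a,b,e,f) in dict(can=(230,305,212,250),socket=(212,245,263,287),mug=(248,320,360,432)).items():
    print(n,np.abs(p[a:b,e:f].astype(int)-p0[a:b,e:f]).mean())
E
```

```text
12.175 [521.44831174 135.83254735 205.78914034] [-0.26653359  1.26287396 -0.04482693]
[353. 216.] [477.1 -81.7  60.3]
[322. 230.] [526.8 -40.9  60.5]
[299. 255.] [555.4  21.5  60.4]
[292. 281.] [556.5  81.2  60.6]
[303. 312.] [528.6 141.3  60.9]
can 1.8616374269005849
socket 22.901515151515152
mug 10.427083333333334
```

View pics/end2.png

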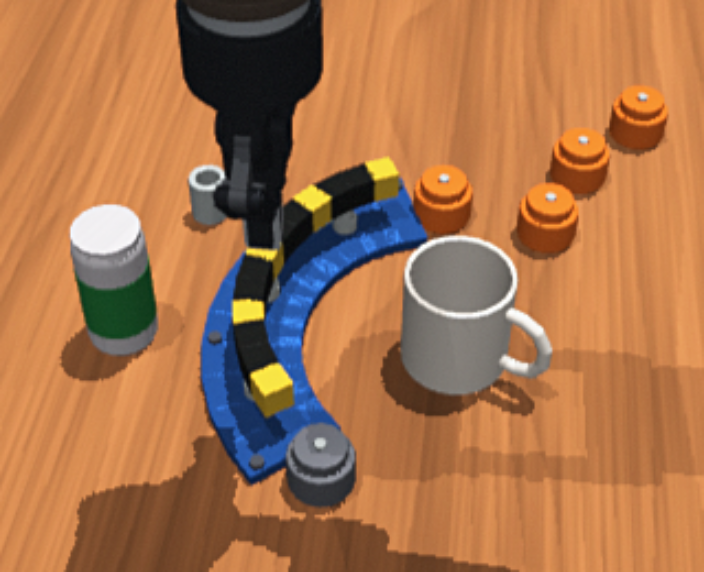

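The bar is back up, with the bands at 60.3–60.9 as at rest. The can, socket and mug stand where they were; the larger pixel differences come from the gripper covering part of the socket and from shadow on the mug. Handing in.

```bash
python3 - <<'E'
from plant import r
print(r.hand_in())
E
```

```text
the job is handed in; nothing more can be done
None
```

I ran the closed fingertips along the whole bar, from band0 beside the orange box to band4 beside the grey box, then lifted straight off and handed in at about 12 s. No verdict was reported.

- **Start end:** of the four orange boxes I took the one farthest from the base (434 mm, against about 350 mm for the others). It sits 50 mm beyond band0.
- **Pressing:** the camera showed the bar about 6.5 mm down at band0. Along the run the tool height stayed within 0.6 mm and the upward force read 4.2 to 5.7 N at the end of each move. That points to steady contact, well short of the stop.
- **After release:** all five bands read 60.3–60.9 mm, against 60.1–60.7 mm before, so the bar is back up.
- **Mug, socket and can:** all three were upright and appeared unmoved in the last side picture. My before/after pixel check was clean only for the can. It disagreed for the socket and mug, which I put down to the gripper partly covering the socket and a changed shadow on the mug. I did not measure those two again.

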